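# Clear a burst grinding wheel into the scrap drawer

### The arm

A 6-joint arm with a two-finger parallel gripper is mounted at the origin on the work surface. World frame = base frame: x ahead of the robot, y to its left, z up, the work surface at z = 0. Lengths are in m, angles in rad, forces in N, time in s.
With the tool pointing down it reaches from about 0.275 to 0.825 m from the base axis. Payload 4.9 kg.
Tool frame: the origin (TCP) lies midway between the tips of the shut fingers; the grasp point (between the pads) lies 19 mm behind it (grip_point_offset is the distance from the TCP to the grasp point, in m); z points along the fingers, y is the line along which they close (so a half turn about z gives the same grasp; the last joint's range is limited). The gripper opens to 85 mm and grips with 20 to 120 N. Pads are 22 mm wide; open, the fingers measure 114 mm over their backs; the gripper's body (76 mm by 85 mm) begins 54 mm behind the grasp point. The pads swing forward as they close: fully open they stand 13 mm farther back than shut.
Start: joints at [-1.384, 0.326, -0.193, 1.052, 0, 1.437], TCP at [0.173, -0.522, 0.205] pointing down, gripper open.
Joint ranges: [-2.65, 2.65], [-0.97, 1.79], [-1.3, 1.35], [-1.93, 2.1], [-1.47, 1.37], [-3.14, 3.14]. Speed limits (rad/s): [2.57, 2.57, 3.14, 3.14, 3.14, 3.14].

### API

Orientations are given as a rotation vector (axis times angle).
In Python, from cell import * gives the robot as it stands. Calls block until the motion is done:
- movep(position, orientation): joint-space move of the TCP to a pose.
- move_l(position, velocity=0.15, rot=None, until_force=None): straight line of the TCP; rot=None keeps the orientation; velocity is the mean speed in m/s. With until_force (N) it stops when the force on the tool has changed by that much, and returns True; else False.
- set_joints(angles): joint-space move.
- let_go() and grab(newtons=None): open the fingers fully, or close them until they stop; newtons is the grip in N (None keeps the last).
- sleep(seconds).
- ik(position, orientation): joint angles nearest the present ones, or None.
- get_state(): the state.
- grab_frame(name): name is "scene" or "top" or "wrist"; returns a dict with "img" (420x560x3 uint8, red, green, blue), "fx", "fy", "cx", "cy" (pixels), "cam_to_world" (4x4, takes a point from camera to world coordinates); the wrist camera has in their place "T_tool_cam" (4x4, takes a point from camera to tool coordinates, whose origin is the TCP and whose axes are the flange's). Camera axes: x right, y down, z forward; pixel columns grow to the right and rows downward; lengths in m; the calibration is good to about 2 mm. The wrist camera is an equidistant fisheye: a pixel r from the principal point sees the ray r / f radians off the axis. A picture is of the moment at which its call begins: read the wrist's pose just before it. There is no depth.
A pose or a line that the arm cannot do raises MotionError and nothing moves.
- sign_off(): hands the job in; it is judged then, once.
Trained networks look in the newest picture that a camera, given by its name, has taken for a name from the list of things; names that differ only in an ending like _2 or _b are one class to them, and where a whole thing is asked for, a point or a joint stands for the part that bears it (a point fixed in the world has none). Each returns a list of dicts, best first, with "score" (0 to 1); they miss things now and then, are a little off and sometimes report something else, mostly with a low value. They report only what shows in the picture. A call takes as long as a camera call. They do not tell look-alikes from the thing itself.
- spot_in(camera, name): "centre" ([column, row] in pixels, amid what is visible of it).
- silhouettes(camera, name): "mask" (420x560 bool, what is visible of it) and "centre" ([column, row] in pixels, amid what is visible of it).
- tip_of(camera, name): "centre" ([column, row] in pixels: a listed point, or the origin of a listed thing).
The state is a dict: "clock": time; "q": joint angles; "joint_velocities": joint speeds; "tau": joint torques, N m; "position": TCP position; "eef_rot": TCP orientation; "contact_force": force on the tool from outside, world axes, zero at the start; "wrist_torque": the same for the moment, N m; "finger_gap": opening from 0.0 (shut) to 1.0 (fully open); "grasp_force": force on a finger pad.
Only numpy, scipy, OpenCV 4.12 (cv2) and the standard library are available. Lean on these libraries where they do the work, as an engineer would, in place of code of your own. Each camera call takes 0.05 s, during which the arm holds its last target. There are 200 camera calls.

### The job

A grinding wheel has burst on the low wooden bench chest. Pull out the chest's scrap drawer, push the three broken pieces of the wheel over the front edge of the top so that they drop into the drawer, sliding them rather than picking them up, and then close the drawer fully. Leave the whole wheel on the top, the glass tumbler and the tin where they are.

Things in the scene. Friction and masses are not known exactly. Their poses are not given: they have to be found in the camera images.
- chest: Low dark wooden bench chest, fixed: 300 mm deep (its x), 280 mm wide (its y), flat top 110 mm above the bench. Origin: centre of its underside; -x points out of its front, the way the drawer opens (roughly to the robot's right). A rail 10 mm thick stands 14 mm above the top along back and sides; the front edge, 150 mm from the centre, is open, the drawer below it.
- scrap_drawer (a joint): Travel of the scrap drawer in m: 0 fully closed, growing as it is pulled out along the chest's -x, stop at 0.17. It may start up to 15 mm ajar. It stays where it is left and takes about 2 N to move (plus 4 N per m/s).
- drawer_handle (a point): Middle of the drawer's bar handle: a level round steel bar 11 mm thick, 120 mm long along the chest's y, its axis 82 mm above the bench (28 mm below the top) and 35 mm in front of the drawer's face (closed, that face is 2 mm behind the top's front edge). Posts join it to the face 51 mm either side of the middle. Moves with the drawer; axes as the chest's.
- drawer_floor (a point): Centre of the drawer's inner floor, 26 mm above the bench; moves with the drawer, axes as the chest's. Inside it is 246 mm long (x) and 234 mm wide (y); walls 8 mm thick rise 47 mm above this floor, the front panel 66 mm. With the drawer out by d, its inside reaches to d - 25 mm in front of the top's front edge.
- piece_half: Largest broken piece, nearly half of a brick-brown stone wheel of 66 mm diameter, 20 mm thick, with a notch of the 12 mm bore: a 165 degree sector, about 66 mm by 32 mm, 73 g. Lies flat on the top. Origin under its centre of mass (corners up to 35 mm from it); x points to the middle of its round rim.
- piece_third: Middle broken piece of the same wheel: a 115 degree sector, about 56 mm by 30 mm, 20 mm thick, 50 g. Lies flat. Origin under its centre of mass; x points to the middle of its round rim.
- piece_wedge: Smallest broken piece of the same wheel: an 80 degree wedge, about 43 mm by 28 mm, 20 mm thick, 35 g. Lies flat. Origin under its centre of mass; x points to the middle of its round rim.
- whole_wheel: A whole, good wheel of the same stone: a disc of 66 mm diameter and 20 mm thick with a small round paper blotter on it, lying flat on the chest's top among the pieces. It stays. Origin at the centre of its underside.
- tumbler: Clear glass tumbler, 76 mm across the rim and 98 mm tall, standing on the bench to the robot's right. It stays. Origin at the centre of its underside.
- tin: Round closed metal tin, 88 mm across and 36 mm tall, on the bench to the robot's left. It stays. Origin at the centre of its underside.
Things that resemble listed ones, but are neither listed nor needed, are in the scene too. What is shaped like the piece_wedge but blue or yellow is not meant. What is shaped like the piece_third but pink or turquoise is not meant.

How it is judged:
By the outcome, as a careful person would: the job done as asked, in the order asked, and still so for the second after the job is handed in, with the robot touching nothing.
It also fails if it takes over 72 s, if anything falls off the work surface, if the arm or the gripper's body presses on something with over 40 N, if the wrist force passes 120 N, or if a joint passes its speed limit or range.

## Working session

There is one attempt and no reset: what is moved stays moved. The work goes in short steps, each a Python script; the robot and the scene stay as the last script left them, time stands still between calls to the robot, and variables do not carry over. Pictures are saved under pics/ and viewed, at most 13 in all, crops included, and the job is handed in when it is done.

```bash
mkdir -p pics; cat > h.py <<'E'
from cell import *
import numpy as np, cv2
from scipy.spatial.transform import Rotation as R
def save(n,img): cv2.imwrite('pics/'+n, cv2.cvtColor(np.ascontiguousarray(img),cv2.COLOR_RGB2BGR))
def back(f,px,z):
    px=np.atleast_2d(px).astype(float)
    d=np.c_[(px[:,0]-f['cx'])/f['fx'],(px[:,1]-f['cy'])/f['fy'],np.ones(len(px))]
    T=np.array(f['cam_to_world']); d=d@T[:3,:3].T
    return T[:3,3]+d*((z-T[2,3])/d[:,2])[:,None]
E
python3 - <<'E'
from h import *
f={}
for c in('top','scene'):
    f[c]=grab_frame(c); save(c+'0.png',f[c]['img'])
    print(c,np.round(f[c]['cam_to_world'],3).tolist(),f[c]['fx'])
    for n,z in [('chest',.11),('drawer_handle',.082),('piece_half',.13),('piece_third',.13),('piece_wedge',.13),('whole_wheel',.13),('tumbler',.098),('tin',.036)]:
        for fn in (spot_in,tip_of):
          for d in fn(c,n)[:5]:
            print(fn.__name__,n,round(d['score'],2),np.round(d['centre']),np.round(back(f[c],d['centre'],z)[0],3))
print(get_state())
E
```

```text
top [[-0.014, -0.987, 0.157, 0.316], [-1.0, 0.014, 0.005, -0.003], [-0.007, -0.157, -0.988, 1.741], [0.0, 0.0, 0.0, 1.0]] 511.7977292606484
call chest 0.97 [249. 218.] [0.549 0.146 0.11 ]
call chest 0.8 [254. 219.] [0.546 0.129 0.11 ]
call drawer_handle 0.85 [312. 203.] [ 0.602 -0.061  0.082]
call drawer_handle 0.74 [311. 209.] [ 0.58  -0.057  0.082]
call piece_half 0.72 [255. 218.] [0.548 0.125 0.13 ]
call piece_half 0.43 [254. 213.] [0.563 0.128 0.13 ]
call piece_half 0.7 [254. 215.] [0.556 0.126 0.13 ]
call piece_third 0.63 [261. 286.] [0.334 0.106 0.13 ]
call piece_third 0.46 [303. 281.] [ 0.345 -0.027  0.13 ]
call piece_third 0.63 [262. 286.] [0.334 0.103 0.13 ]
call piece_third 0.46 [284. 232.] [0.503 0.031 0.13 ]
call piece_third 0.44 [303. 282.] [ 0.344 -0.025  0.13 ]
call piece_wedge 0.48 [277. 190.] [0.638 0.052 0.13 ]
call piece_wedge 0.42 [314. 145.] [ 0.783 -0.068  0.13 ]
call piece_wedge 0.42 [193. 180.] [0.675 0.325 0.13 ]
call piece_wedge 0.66 [195. 177.] [0.682 0.317 0.13 ]
call piece_wedge 0.63 [314. 148.] [ 0.775 -0.069  0.13 ]
call piece_wedge 0.44 [277. 188.] [0.
[... 1891 characters left out ...]
4  0.036]
{'clock': 1.7, 'q': array([-1.38419276e+00,  3.26219887e-01, -1.92589275e-01,  1.05199552e+00,
        5.35855467e-06,  1.43659139e+00]), 'joint_velocities': array([-0.00160194, -0.00129902,  0.00153276, -0.00264527,  0.00098703,
        0.00108217]), 'tau': array([ 1.59071824e-03, -4.43324339e+01,  2.62750214e+01,  1.18182837e-03,
       -1.46767220e-04,  1.48612791e-06]), 'position': array([ 0.173448  , -0.52195921,  0.20517407]), 'eef_rot': array([-3.10125501e+00, -5.01765287e-01, -8.07066153e-06]), 'contact_force': array([-0.38863418,  0.00940637, -0.40788885]), 'wrist_torque': array([-0.03282573,  0.05804082,  0.00976537]), 'grasp_force': 0.0, 'finger_gap': 1.0044573718200644}
```

View pics/top0.png

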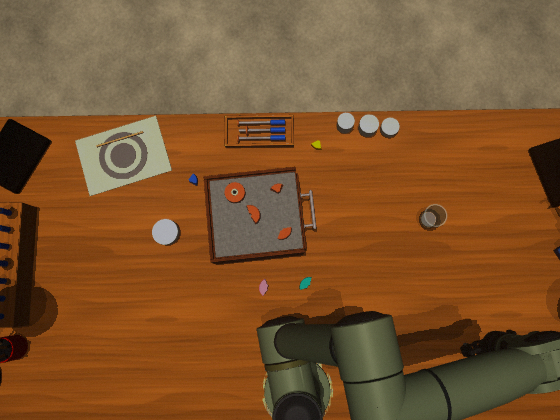

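View pics/scene0.png

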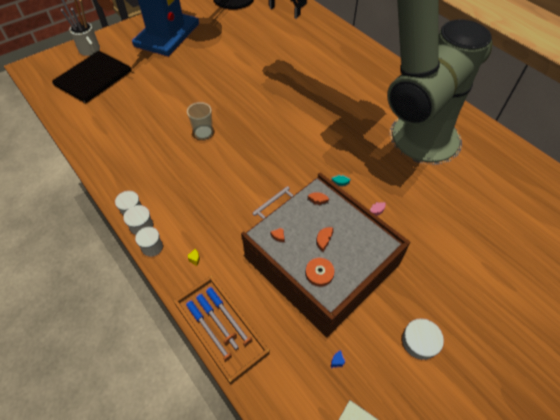

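The top view shows the chest at about (255,217) with its front and handle (313,210) facing image right, which is world -y. The wheel is at (234,192), the wedge at (277,188), the half at (254,214) and the third at (285,233). The blue, yellow, pink and turquoise decoys lie off the chest, and the scene view agrees.

```bash
cat > meas.py <<'E'
from h import *
def pieces(c,f):
    hsv=cv2.cvtColor(np.ascontiguousarray(f['img']),cv2.COLOR_RGB2HSV)
    # limit to interior of chest top
    m=max(silhouettes(c,'chest'),key=lambda d:d['score'])['mask'].astype(np.uint8)
    cnt=max(cv2.findContours(m,0,2)[0],key=cv2.contourArea)
    hull=np.zeros_like(m); cv2.fillPoly(hull,[cv2.convexHull(cnt)],1)
    grey=((hsv[...,1]<70)&(hsv[...,2]>50)&(hull>0)).astype(np.uint8)
    grey=cv2.morphologyEx(grey,cv2.MORPH_OPEN,np.ones((3,3)))
    cnt=max(cv2.findContours(grey,0,2)[0],key=cv2.contourArea)
    top=np.zeros_like(m); cv2.fillPoly(top,[cv2.convexHull(cnt)],1)
    w=back(f,cv2.convexHull(cnt)[:,0],.11)
    r=cv2.minAreaRect((w[:,:2]*1000).astype(np.float32))
    top=cv2.erode(top,np.ones((5,5)))
    red=((hsv[...,1]>150)&(hsv[...,2]>100)&(top>0)).astype(np.uint8)
    out=[]
    for k in cv2.findContours(red,0,2)[0]:
        if cv2.contourArea(k)<15: continue
        mk=np.zeros_like(m); cv2.fillPoly(mk,[k],1); ys,xs=np.nonzero(mk)
        p=back(f,np.c_[xs,ys],.128)[:,:2]*1000
        rr=cv2.minAreaRect(p.astype(np.float32)); out.append((p.mean(0),rr,len(p)))
    return r,out
E
python3 - <<'E'
from meas import *
np.set_printoptions(precision=1,suppress=True)
for c in('top','scene'):
    f=grab_frame(c); r,o=pieces(c,f)
    print(c,r); print(np.round(cv2.boxPoints(r)))
    for a in o: print(a[0],np.round(a[1][1]),round(a[1][2]),a[2])
    s=silhouettes(c,'drawer_handle')
    for d in s[:2]:
        ys,xs=np.nonzero(d['mask']); p=back(f,np.c_[xs,ys],.082)[:,:2]*1000
        print('h',d['score'],cv2.minAreaRect(p.astype(np.float32)),len(p))
    im=np.ascontiguousarray(f['img'])
    crop=im[160:270,195:330] if c=='top' else im[165:330,235:415]
    save('crop_%s.png'%c,cv2.resize(crop,None,fx=4,fy=4,interpolation=cv2.INTER_CUBIC)[:600,:800])
E
```

```text
top ((563.7407836914062, 124.75982666015625), (248.4028778076172, 278.8772888183594), 5.43532657623291)
[[427. 252.]
 [453. -26.]
 [701.  -2.]
 [674. 275.]]
[498.6  31.4] [26. 51.] 33 103
[565.8 129. ] [61. 29.] 23 138
[646.5  55.6] [32. 23.] 89 59
[633.8 190.7] [62. 61.] 0 317
h 0.81 ((587.7041015625, -41.638431549072266), (194.2748260498047, 46.03955078125), 5.535270690917969) 256
scene ((567.339111328125, 127.79458618164062), (249.8905487060547, 281.3860778808594), 5.358277320861816)
[[430. 256.]
 [456. -24.]
 [705.  -1.]
 [679. 280.]]
[638.3 196.1] [66. 62.] 50 588
[651.9  60.6] [28. 29.] 52 100
[570.3 134.9] [62. 29.] 25 222
[503.6  36.9] [25. 50.] 52 129
h 0.67 ((584.5693969726562, -44.719844818115234), (126.20118713378906, 32.38927459716797), 5.856235027313232) 201
h 0.2 ((569.5728759765625, -424.1513671875), (163.64871215820312, 73.04039764404297), 66.50968170166016) 772
```

View pics/crop_top.png

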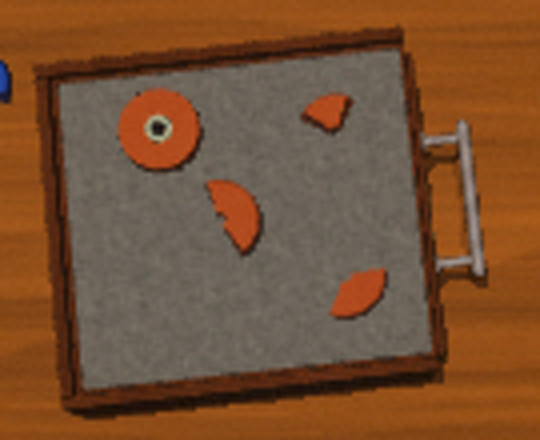

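```bash
cat >> h.py <<'E'
out=np.array([.094,-.9955,0]); lat=np.array([.9955,.094,0])   # chest -x (push dir), sideways
def rv(ydir):
    y=np.array(ydir)/np.linalg.norm(ydir); z=np.array([0,0,-1.]); return R.from_matrix(np.c_[np.cross(y,z),y,z]).as_rotvec()
bar=np.array([.583,-.0585,0])
def at(p,z): return [p[0],p[1],z]
def st(t=''): s=get_state(); print(t,round(s['clock'],2),np.round(s['position'],4),np.round(s['contact_force'],1))
E
python3 - <<'E'
from h import *
p=bar+.030*out
movep(at(p,.20),rv(out)); st()
print(move_l(at(p,.055),.12,until_force=8)); st('down')
q=p+.174*out
print(move_l(at(q,.055),.09,until_force=12)); st('pull')
E
python3 - <<'E'
from h import *
f=grab_frame('scene'); save('s1.png',f['img'])
E
```

```text
4.14 [ 0.5857 -0.0893  0.2   ] [-0.5 -0.6 -0.2]
False
down 5.5 [ 0.5865 -0.0886  0.0558] [-0.  -0.3  0.5]
False
pull 7.58 [ 0.6022 -0.2611  0.055 ] [-0.1  0.8 -0.4]
```

View pics/s1.png

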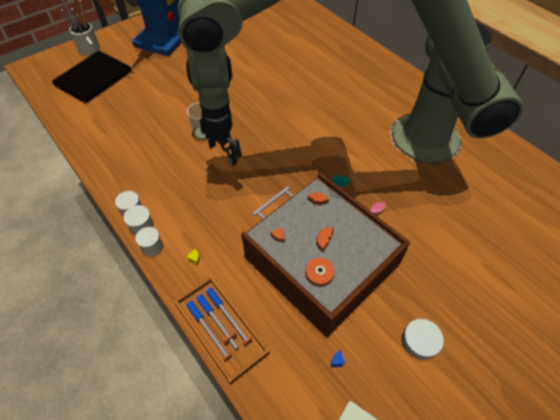

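The drawer hasn't moved: the handle is still at (272,202), and the gripper at (228,140) pulled without catching it. I'll recheck the bar position and where the fingers are.

```bash
python3 - <<'E'
from h import *
f=grab_frame('scene'); im=np.ascontiguousarray(f['img'])
print(back(f,[[272,202],[255,213],[290,190]],.085))
g=grab_frame('top'); print(back(g,[[312.5,209.5]],.085)); tm=np.ascontiguousarray(g['img'])
def proj(f,p):
    T=np.linalg.inv(f['cam_to_world']); c=T[:3,:3]@np.array(p)+T[:3,3]; return c[0]/c[2]*f['fx']+f['cx'],c[1]/c[2]*f['fy']+f['cy']
s=get_state(); t=s['position']; print(np.round(R.from_rotvec(s['eef_rot']).as_matrix(),2))
a=cv2.resize(im[100:240,170:320],None,fx=4,fy=4,interpolation=cv2.INTER_CUBIC)
for k,p in enumerate([t,t-.05*out+[0,0,.013],t+.05*out+[0,0,.013]]):
    u=proj(f,p); print(np.round(u)); cv2.circle(a,(int((u[0]-170)*4),int((u[1]-100)*4)),3,[(255,0,0),(0,255,0),(0,0,255)][k],-1)
b=cv2.resize(tm[165:315,290:340],None,fx=4,fy=4,interpolation=cv2.INTER_CUBIC)[:560]
save('c2.png',np.hstack([a,b[:560]]))
E
```

```text
[[ 0.58719075 -0.04750339  0.085     ]
 [ 0.64338787 -0.04682817  0.085     ]
 [ 0.52462546 -0.04917491  0.085     ]]
[[ 0.57885038 -0.0609199   0.085     ]]
[[ 1.    0.09 -0.  ]
 [ 0.09 -1.    0.  ]
 [ 0.   -0.   -1.  ]]
[223. 164.]
[234. 170.]
[212. 151.]
```

View pics/c2.png

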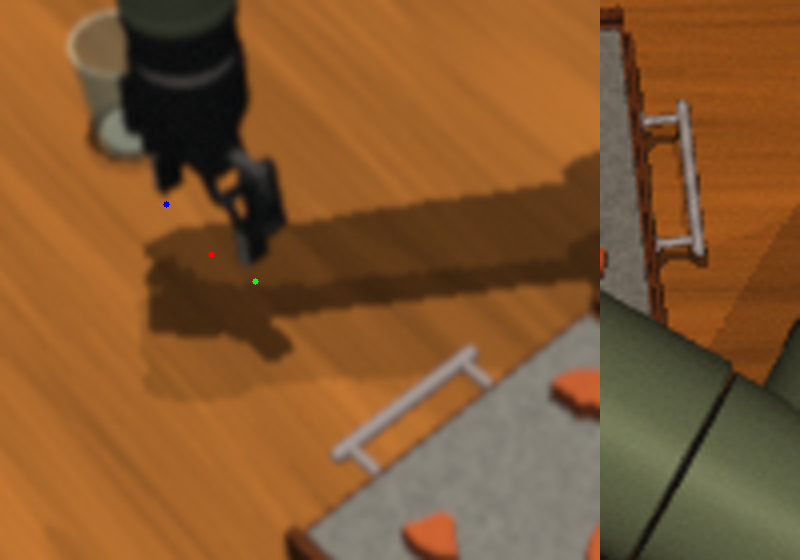

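The open fingertip sits about 12 mm higher than I assumed, so it passed over the bar. I'll go back and go lower.

```bash
cat > a.py <<'E'
from h import *
p=bar+.027*out
c=np.array(get_state()['position'])
move_l(at(c,.14),.2); move_l(at(p,.14),.25)
print(move_l(at(p,.034),.1,until_force=8)); st('down')
q=p+.045*out
print(move_l(at(q,.034),.06,until_force=12)); st('pull')
E
python3 a.py; python3 - <<'E'
from h import *
for c in('top','scene'):
    f=grab_frame(c)
    for d in tip_of(c,'drawer_handle')[:2]: print(c,d['score'],np.round(d['centre'],1),np.round(back(f,d['centre'],.082)[0],4))
E
```

```text
False
down 10.38 [ 0.5862 -0.0856  0.0347] [-0.7 -0.7 -0.3]
False
pull 11.28 [ 0.5896 -0.1304  0.0338] [-0.5  0.1  0.1]
top 0.84 [324.3 211.7] [ 0.5715 -0.0996  0.082 ]
scene 0.92 [261.4 192.3] [ 0.5887 -0.0923  0.082 ]
```

The handle has moved about 38 mm. I'll keep pulling to the stop.

```bash
python3 - <<'E'
from h import *
c=np.array(get_state()['position'])
print(move_l(at(c+.14*out,.034),.1,until_force=10)); st('pull')
c=np.array(get_state()['position'])
move_l(at(c-.004*out,.034),.1)   # unload
c=np.array(get_state()['position'])
move_l(at(c,.19),.25); grab(); st()
f=grab_frame('scene'); save('s3.png',f['img'])
for d in tip_of('scene','drawer_handle')[:1]: print(d['score'],np.round(back(f,d['centre'],.082)[0],4))
f=grab_frame('top')
for d in tip_of('top','drawer_handle')[:1]: print(d['score'],np.round(back(f,d['centre'],.082)[0],4))
E
```

```text
True
pull 12.64 [ 0.6009 -0.2567  0.0331] [0.3 1.9 0.7]
 14.43 [ 0.6006 -0.2529  0.1901] [-0.2  0.9  0.6]
0.85 [ 0.6046 -0.2133  0.082 ]
0.86 [ 0.5901 -0.2365  0.082 ]
```

View pics/s3.png

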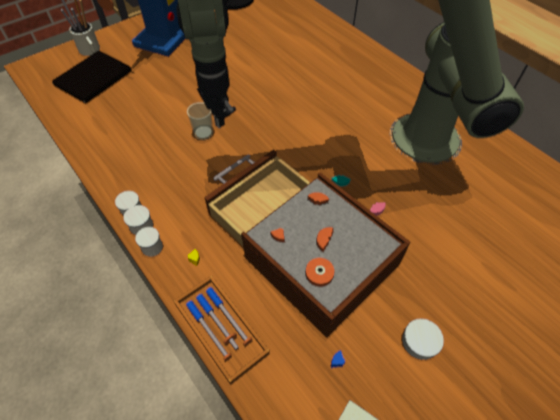

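The drawer is open to its stop. I'll push the wedge and the third first.

```bash
cat >> h.py <<'E'
ED=.0688
def orient(d):
    l=np.array([-d[1],d[0],0]); q0=get_state()['q']; p=get_state()['position']
    c=[(np.abs(ik(p,rv(s*l))-q0).max(),s) for s in(1,-1) if ik(p,rv(s*l)) is not None]
    return rv(min(c)[1]*l)
def push(c,d=out,backoff=.042,end=.010,z=.1135):
    c=np.array([*c,0.]); d=d/np.linalg.norm(d); o=orient(d)
    a=c-backoff*d; L=(ED+end-a@out)/(d@out)
    movep(at(a,.16),o); hit=move_l(at(a,z),.12,until_force=8); st('down %s'%hit)
    if hit: return
    print('hit',move_l(at(a+L*d,z),.09,until_force=15)); st('pushed')
    p=np.array(get_state()['position']); move_l(at(p-.005*d,.16),.2)
E
python3 - <<'E'
from h import *
push((.649,.058)); push((.501,.034))
f=grab_frame('scene'); save('s4.png',f['img'])
E
```

```text
down False 16.52 [0.6452 0.0991 0.1137] [ 0.3 -0.3  0.1]
hit False
pushed 17.98 [ 0.656  -0.0166  0.1135] [ 0.7  0.1 -0.1]
down False 19.64 [0.4978 0.0754 0.1134] [ 0.4  0.1 -0.5]
hit False
pushed 20.98 [ 0.507  -0.0308  0.1135] [ 0.2 -0.6 -0.1]
```

View pics/s4.png

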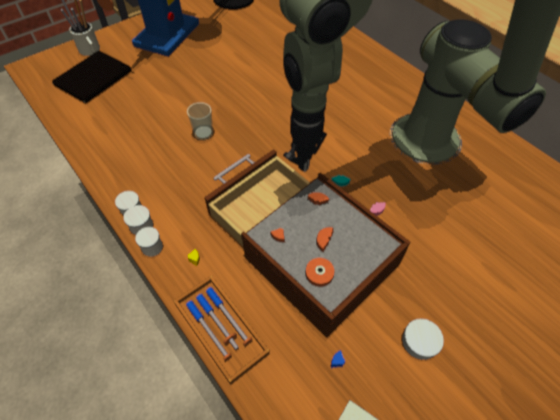

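Nothing moved, so the fingers may not be shut. Checking.

```bash
python3 - <<'E'
from h import *
s=get_state(); print(s['finger_gap'],s['grasp_force'],s['clock'],s['position'])
grab(40); s=get_state(); print(s['finger_gap'],s['grasp_force'],s['clock'])
f=grab_frame('wrist'); save('w5.png',f['img'])
E
```

```text
-0.0025463172398881803 0.0 21.4167 [ 0.50650204 -0.02543306  0.15988488]
-0.0017414026064992518 0.0 21.6333
```

View pics/w5.png

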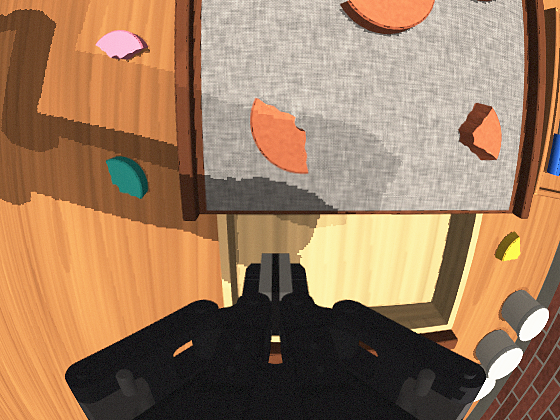

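The fingers are shut and laterally in line, so the real tip must be higher than the reported TCP. I'll touch the chest top at a clear spot to measure the offset.

```bash
python3 - <<'E'
from h import *
p=.03*out+.575*lat
o=get_state()['eef_rot']; print(np.round(p,3))
move_l(at(p,.15),.2)
move_l(at(p,.115),.15)
print(move_l(at(p,.07),.03,until_force=4)); st('probe')
z=get_state()['position'][2]; move_l(at(p,z+.004),.1); st()
E
```

```text
[0.575 0.024 0.   ]
True
probe 23.64 [0.575  0.0242 0.084 ] [-1.  -0.5  6. ]
 23.89 [0.5755 0.0242 0.0881] [-0.3  0.8  0.7]
```

The tip is about 26 mm above the reported TCP, so I'll push at z = 0.089.

```bash
sed -i 's/z=.1135/z=.089/; s/,\.16)/,.13)/g' h.py; python3 - <<'E'
from h import *
p=get_state()['position']; move_l(at(p,.13),.2)
push((.649,.058)); push((.501,.034))
f=grab_frame('wrist'); save('w6.png',f['img'])
E
```

```text
down False 25.23 [0.6445 0.0991 0.089 ] [-0.1 -0.4 -0.2]
hit False
pushed 26.69 [ 0.656  -0.0166  0.089 ] [-0.5 -0.6  0.2]
down False 28.29 [0.4977 0.0754 0.0888] [ 0.2  0.7 -0.7]
hit False
pushed 29.63 [ 0.5071 -0.0308  0.089 ] [ 0.3  1.5 -1. ]
```

View pics/w6.png

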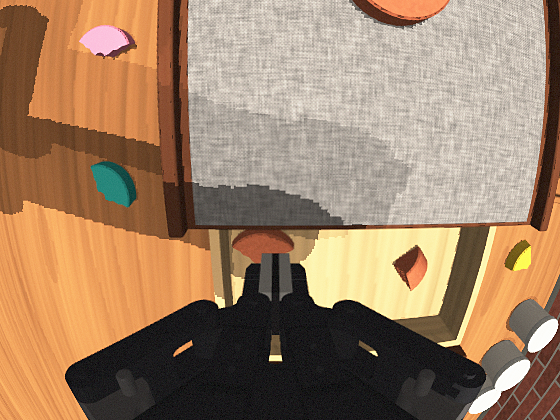

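The wedge (410,268) and the third (263,243) are in the drawer. Now the half.

```bash
python3 - <<'E'
from h import *
d=out+np.array([.442,-.897,0]); d/=np.linalg.norm(d)
push((.568,.132),d,backoff=.038)
f=grab_frame('wrist'); save('w7.png',f['img'])
E
```

```text
down False 31.35 [0.5576 0.1674 0.0891] [ 0.3  0.4 -0.2]
hit False
pushed 33.69 [ 0.6113 -0.0211  0.089 ] [-0.5 -0.7  0. ]
```

View pics/w7.png

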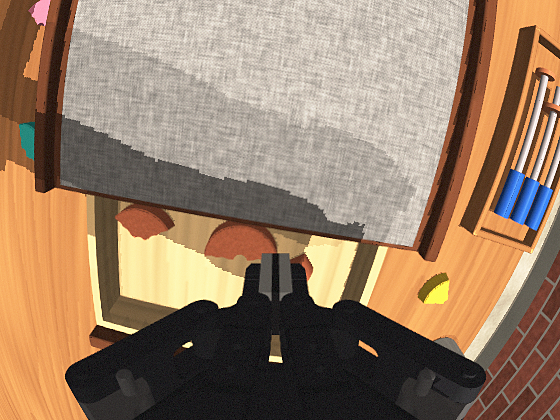

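All three pieces are in the drawer. Closing it now by pushing the bar from the front.

```bash
python3 - <<'E'
from h import *
o=orient(out); P=lambda s: s*out+.5745*lat
movep(at(P(.322),.13),o); print(move_l(at(P(.322),.048),.15,until_force=8)); st('down')
print(move_l(at(P(.135),.048),.1,until_force=15)); st('mid')
print(move_l(at(P(.098),.048),.04,until_force=14)); st('close')
s=np.array(get_state()['position']); print('s',s@out)
f=grab_frame('scene'); save('s8.png',f['img'])
E
```

```text
False
down 35.78 [ 0.603  -0.2661  0.0488] [-0.1  0.4  0.4]
False
mid 37.8 [ 0.5842 -0.0804  0.0477] [-0.2 -0.1 -0.7]
True
close 38.33 [ 0.5829 -0.0673  0.0478] [ 0.5 -1.9  1.1]
s 0.12176641760380127
```

View pics/s8.png

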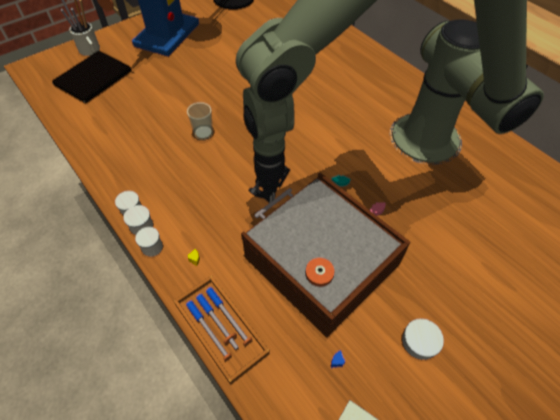

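The drawer stopped at about the expected closed position. I'll press once more, retreat and verify.

```bash
python3 - <<'E'
from h import *
P=lambda s: s*out+.5745*lat
print(move_l(at(P(.100),.048),.03,until_force=22)); st('close')
print('s',np.array(get_state()['position'])@out)
move_l(at(P(.18),.048),.15); move_l(at(P(.18),.2),.25); q=get_state()['q'].copy(); movep([.25,-.45,.22],get_state()['eef_rot']); st()
L=[]
for c in('scene','top'):
    f=grab_frame(c); im=np.ascontiguousarray(f['img'])
    for d in tip_of(c,'drawer_handle')[:1]: print(d['score'],np.round(back(f,d['centre'],.082)[0],4))
    for n,z in(('tumbler',0),('tin',0),('whole_wheel',.11)): 
        for d in tip_of(c,n)[:1]: print(n,np.round(d['centre'],0))
    k=im[165:275,195:330] if c=='top' else im[165:275,235:330]
    L.append(cv2.resize(k,None,fx=3.4,fy=3.4,interpolation=cv2.INTER_CUBIC))
save('f9.png',np.hstack(L))
E
```

```text
True
close 38.78 [ 0.5828 -0.0678  0.0478] [-0.3 -2.1  1.2]
s 0.12225926962602016
 41.79 [ 0.2507 -0.4496  0.2198] [-0.5 -0.   0.4]
0.5 [ 0.5871 -0.0407  0.082 ]
tumbler [202. 130.]
tin [417. 341.]
0.61 [ 0.574  -0.0616  0.082 ]
tumbler [429. 219.]
tin [168. 229.]
whole_wheel [232. 192.]
```

View pics/f9.png

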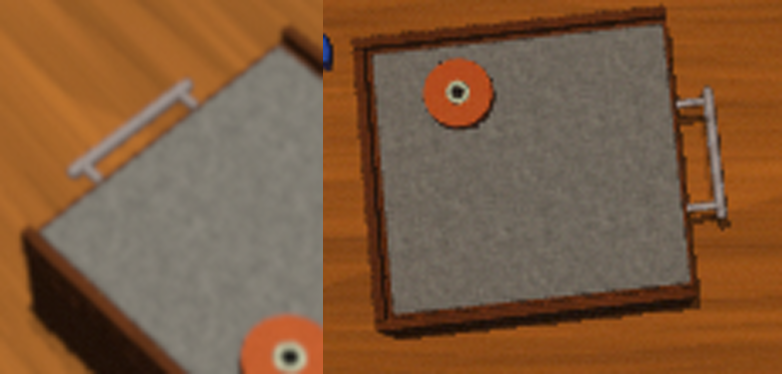

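The strip of drawer in front of the top is gone, and the bar is about 33 mm from the edge, as it should be when closed. The wheel, tumbler and tin haven't moved.

```bash
python3 -c "
from h import *
sign_off(); st()"
```

```text
the job is handed in; nothing more can be done
the job is handed in; nothing more can be done
```

I slid the three broken pieces into the scrap drawer and pushed it shut to its stop. The whole wheel, tumbler and tin stayed where they were, and I handed the job in at about 42 s of the 72 s allowed.

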